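# Zero the bench comparator on its setting pin

## Task

Zero the comparator on its setting pin: with a fingertip, push the top of the steel pin that lies on the granite table so that it rolls under the probe tip and stops lying along the engraved line, the tip resting on the pin. Then press the yellow zero key of the readout fully down and let it up again. The pin is only rolled, never lifted or picked up, the key is not pressed before the pin is in place, and the other things on the bench are left where they are.

Things in the scene. Friction and masses are not known exactly. Their poses are not given: they have to be found in the camera images.
- setting_pin: steel cylinder 22 mm in diameter, 150 mm long, 0.44 kg, blue ring near its -y end; lies on the granite table 45 to 75 mm on the robot's side of the line, about parallel to it. Origin mid-axis; y along it; x and z turn as it rolls. Slippery (friction 0.2); pushed at 30 mm/s it runs on 1 to 2 mm. Push it from behind with the tips 11 to 14 mm above the table: a stiff finger higher up wedges on top.
- line (a point): middle of the white line engraved in the comparator's dark granite table, on its top face, 28 mm above the bench. y along the line towards the probe, x across it away from the robot (rolling direction). The table reaches 110 mm either way along y, 110 mm before and 70 mm beyond the line. Fixed. Nothing stands over it but the probe with its post.
- probe_tip (a point): lowest point of the probe's 6 mm ball tip, over the line at y = +45 mm, 19.5 mm above the table when free: the pin passes by lifting it 2.5 mm (0.5 N). Probe, arm and post (48 mm beyond the line, also at y = +45 mm) stay within 17 mm of y = +45 mm (clamp screws to 31 mm on the +y side) and below 88 mm above the table.
- probe_lift (a joint): lift of the probe tip: 0 m hanging free, 0.0025 m when the pin lies exactly under it, 0.0019 m when the pin is 4 mm off; at most 0.006 m.
- readout: grey desk readout, 130 x 150 mm, with a sloped dark screen behind a low shelf of keys; fixed. Origin at the middle of its underside on the bench, x from the keys to the screen, y to the left seen from the keys. The key shelf is 28 mm above the bench, the screen housing rises to 80 mm from x = 0 backwards.
- zero_key_top (a point): middle of the top of the yellow round zero key (24 mm in diameter) at the left end of the key shelf, in a black round housing; about 46 mm above the bench when up. It is pressed straight down.
- zero_key (a joint): travel of the zero key: 0 m up, 0.005 m fully down (about 4 N); it springs back.
- loupe: black eye loupe, 30 mm in diameter, 31 mm high, loose; to be left alone. Origin under its centre.
- teal_cup: shallow teal parts cup, 60 mm in diameter, 16 mm high, loose; to be left alone. Origin under its centre.
- brass_box: round brass box, 45 mm in diameter, 23 mm high, loose; to be left alone. Origin under its centre.
- movement_holder: wooden movement holder with two metal jaws, 30 x 58 x 20 mm, loose; to be left alone. Origin under its centre.
- screwdriver: watch screwdriver, 116 mm long, 10 mm thick, lying along its y axis on the bench near the robot; to be left alone. Origin under its centre.
- tweezers: steel tweezers, 118 mm long, 10 mm high, lying along their y axis on the bench near the robot; to be left alone. Origin under their centre.
Not all that is in view belongs to the job. There is more than one size of the setting_pin; the job needs the larger.

How it is judged:
By the outcome, as a careful person would: the job done as asked, in the order asked, and still so for the second after the job is handed in, with the robot touching nothing.
It also fails if it takes over 48 s, if anything falls off the work surface, if the arm or the gripper's body presses on something with over 40 N, if the wrist force passes 120 N, or if a joint passes its speed limit or range.

## Robot

A 6-joint arm with a two-finger parallel gripper is mounted at the origin on a cart in front of the work surface, level with it; the furniture and walls round the work are solid. World frame = base frame: x ahead of the robot, y to its left, z up, the work surface at z = 0. Lengths are in m, angles in degrees, forces in N, time in s.
With the tool pointing down it reaches from about 0.25 to 0.725 m from the base axis. Payload 9.7 kg.
Tool frame: the origin (TCP) lies midway between the tips of the shut fingers; the grasp point (between the pads) lies bot.hold_point_z behind it (bot.hold_point_z is the distance from the TCP to the grasp point, in m); z points along the fingers, y is the line along which they close (so a half turn about z gives the same grasp; the last joint's range is limited). The gripper opens to 85 mm and grips with 20 to 120 N. Pads are 22 mm wide; open, the fingers measure 114 mm over their backs; the gripper's body (76 mm by 85 mm) begins 54 mm behind the grasp point. The pads swing forward as they close: fully open they stand 13 mm farther back than shut.
Start: joints at [69.328, 4.979, 10.078, 95.1, 0, 90], TCP at [0.194, 0.515, 0.231] pointing down, gripper open.
Joint ranges: [-179.16, 179.16], [-48.56, 103.87], [-65.8, 70.77], [-126.05, 130.52], [-82.76, 87.17], [-180, 180]. Speed limits (degrees/s): [127.2, 127.2, 147.25, 180, 180, 180].

## Interface

Orientations are given as [roll, pitch, yaw] about the fixed x, y, z axes, in that order (R = Rz(yaw) Ry(pitch) Rx(roll)).
In Python, from workcell import bot, camera, camera_model, ticket gives the robot as it stands.
- The arm moves only by the tool send_rows, never from a script. Its argument "targets" is text: rows parted by semicolons, each of 5 numbers parted by spaces: the shift along the tool's x, y, z in mm, then the turn about the tool's z in degrees, then the closure in counts, from 0 (fully open) to 255 (shut). A call has 1 to 20 rows; each row is the pose to reach, as a shift and turn from the pose commanded when the call began, along the tool's axes at that moment; what a row does not reach only later rows make up. A row lasts 1/8 s, in which the tool goes at most 62.5 mm and 10.7 degrees, less where a joint would pass 70% of its speed; a pose out of reach is approached as far as the arm can. A call with a gripper value outside its range is refused whole. The fingers move at their own pace and stop on an object; "newtons" is the grip in N (left out, the last holds). Time passes only in rows, so rows that repeat a pose let the fingers close. It gives the time, the measured TCP pose, the force, the opening and the grip force at its end, in the units of the state.
- bot.get_obs(): the state, without advancing time (a new reading comes with each control period).
- camera(name): name is "scene" or "top" or "wrist"; returns the picture (400x640x3 uint8, blue, green, red); there is no depth.
- camera_model(name): a dict with "K" (3x3 intrinsics, pixels), "pose" (4x4, takes a point from camera to world coordinates); the wrist camera has in their place "T_tool_cam" (4x4, takes a point from camera to tool coordinates, whose origin is the TCP and whose axes are the flange's). Camera axes: x right, y down, z forward; pixel columns grow to the right and rows downward; lengths in m; the calibration is good to about 2 mm. A picture is of the moment at which its call begins: read the wrist's pose just before it. camera_model takes no time and is no camera call.
- ticket.job_done(): hands the job in; it is judged then, once.
The state is a dict: "time": time; "q": joint angles; "qd": joint speeds; "joint_efforts": joint torques, N m; "ee_pos": TCP position; "tcp_rot": TCP orientation; "wrist_force": force on the tool from outside, world axes, zero at the start; "torque": the same for the moment, N m; "opening": finger opening in m; "grasp_force": force on a finger pad.
Only numpy, scipy, OpenCV 4.12 (cv2) and the standard library are available. Lean on these libraries where they do the work, as an engineer would, in place of code of your own. Each camera call takes 0.05 s, during which the arm holds its last target. There are 200 camera calls.

## Working session

There is one attempt and no reset: what is moved stays moved. The work goes in short steps, Python scripts to look and compute and a tool call to move; the robot and the scene stay as the last step left them, time stands still between calls to the robot, and variables do not carry over. Pictures are saved under pics/ and viewed, at most 10 in all, crops included, and the job is handed in when it is done.

Besides the shell and the picture viewer there is one more tool, called after ">>>" by a JSON object that holds its "name" and its "arguments", one argument or row to a line. send_rows: Moves the arm, as the interface text tells. Its arguments: {"type":"object","properties":{"targets":{"type":"string"},"newtons":{"type":"number"}},"required":["targets"]}

```bash
mkdir -p pics; ls
python3 - <<'E'
from workcell import bot,camera,camera_model
import cv2
o=bot.get_obs();print(o['time'],o['ee_pos'],o['tcp_rot'],o['opening'],bot.hold_point_z)
for n in('scene','top'):
    cv2.imwrite(f'pics/{n}0.png',camera(n));m=camera_model(n);print(n,m['K'],m['pose'])
print(camera_model('wrist'))
E
```

```text
pics
0.0 [0.19408532 0.51437082 0.23059262] [-1.79924952e+02 -7.04677562e-04  1.59327835e+02] 0.0854141469804165 0.0187
scene [[492.06169011   0.         325.01157392]
 [  0.         492.06169011 198.7710375 ]
 [  0.           0.           1.        ]] [[ 0.68499726 -0.31549256  0.65669109 -0.30331999]
 [-0.72828606 -0.27246907  0.6287766  -0.85744341]
 [-0.01944633 -0.90896922 -0.4164094   0.57375015]
 [ 0.          0.          0.          1.        ]]
top [[463.2874943    0.         321.83337199]
 [  0.         463.2874943  198.67802904]
 [  0.           0.           1.        ]] [[ 0.02854686 -0.99113985  0.12971845  0.3481835 ]
 [-0.99959088 -0.02807494  0.00546563 -0.07318489]
 [-0.00177537 -0.12982141 -0.9915358   1.32879419]
 [ 0.          0.          0.          1.        ]]
{'K': array([[339.6434901 ,   0.        , 319.81682813],
       [  0.        , 339.6434901 , 197.92146671],
       [  0.        ,   0.        ,   1.        ]]), 'T_tool_cam': array([[ 3.84829664e-04, -9.49371459e-01, -3.14155511e-01,
         8.08568901e-02],
       [ 9.99999622e-01,  1.20547195e-04,  8.60673912e-04,
        -1.21016095e-03],
       [-7.79228682e-04, -3.14155724e-01,  9.49371147e-01,
        -1.43012881e-01],
       [ 0.00000000e+00,  0.00000000e+00,  0.00000000e+00,
         1.00000000e+00]])}
```

View pics/top0.png

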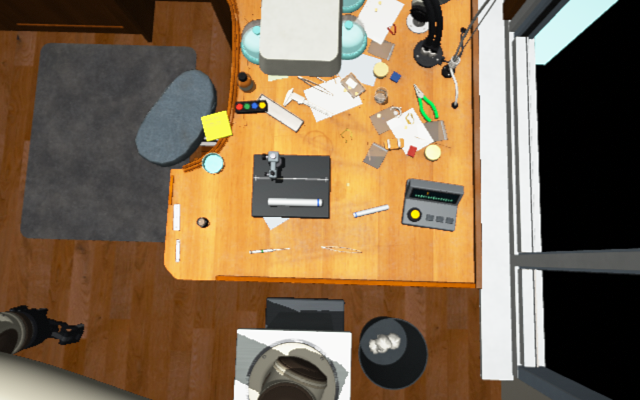

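View pics/scene0.png

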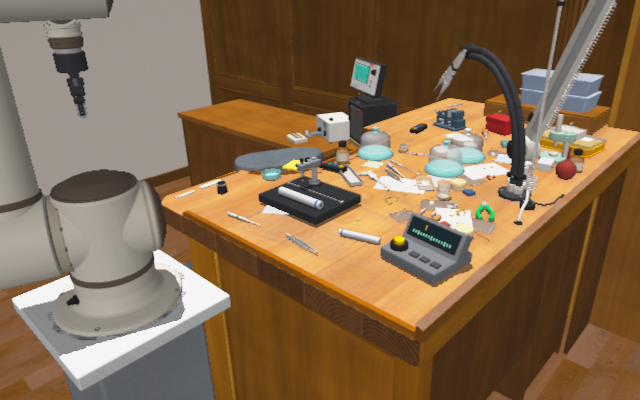

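The top view shows the granite table at columns 253–329, rows 155–217. The line is at row ~178, with the probe over it at about (272,170). The larger pin lies on the table from (268,202) to (322,203). The readout's yellow key is at (415,214), and the smaller pin is on the bench at (371,211).

```bash
cat > h.py <<'E'
import numpy as np,cv2
from workcell import bot,camera,camera_model
from scipy.spatial.transform import Rotation as R
def model(n,o=None):
    m=camera_model(n)
    if n!='wrist': return m['K'],m['pose']
    T=np.eye(4);T[:3,:3]=R.from_euler('xyz',o['tcp_rot'],degrees=True).as_matrix();T[:3,3]=o['ee_pos']
    return m['K'],T@m['T_tool_cam']
def ray(M,uv,z):
    K,P=M;d=P[:3,:3]@np.linalg.solve(K,[uv[0],uv[1],1.]);return P[:3,3]+d*(z-P[2,3])/d[2]
def proj(M,p):
    K,P=M;c=K@(P[:3,:3].T@(np.asarray(p)-P[:3,3]));return c[:2]/c[2]
E
python3 - <<'E'
from h import *
M=model('top');im=cv2.imread('pics/top0.png')
for n,uv,z in [('line L',(254,179),.028),('line R',(328,178),.028),('table bl',(253,217),.028),('tr',(329,156),.028),('tl',(253,155),.028),('br',(329,217),.028),('pinL',(268,202),.039),('pinR',(322,203),.039),('key',(415,214),.046),('loupe',(203,222),.03),('screen corner',(462,187),.08)]:print(n,ray(M,uv,z).round(4))
hsv=cv2.cvtColor(im,cv2.COLOR_BGR2HSV)
y=cv2.inRange(hsv,(22,150,120),(35,255,255));y[:, :390]=0;y[:190]=0;y[235:]=0
m=cv2.moments(y,True);c=(m['m10']/m['m00'],m['m01']/m['m00']);print(c,m['m00'],ray(M,c,.046))
cv2.imwrite('pics/crop.png',cv2.resize(im[145:240,240:470],None,fx=3.4,fy=3.4,interpolation=cv2.INTER_CUBIC))
E
```

```text
line L [0.5694 0.1287 0.028 ]
line R [ 0.5782 -0.0819  0.028 ]
table bl [0.4608 0.1264 0.028 ]
tr [ 0.6423 -0.083   0.028 ]
tl [0.6391 0.1349 0.028 ]
br [ 0.4669 -0.0877  0.028 ]
pinL [0.5032 0.0846 0.039 ]
pinR [ 0.5047 -0.0669  0.039 ]
key [ 0.4804 -0.3262  0.046 ]
loupe [0.4426 0.2659 0.03  ]
screen corner [ 0.5545 -0.4473  0.08  ]
(414.910447761194, 213.91044776119404) 67.0 [ 0.48064796 -0.32594326  0.046     ]
```

View pics/crop.png

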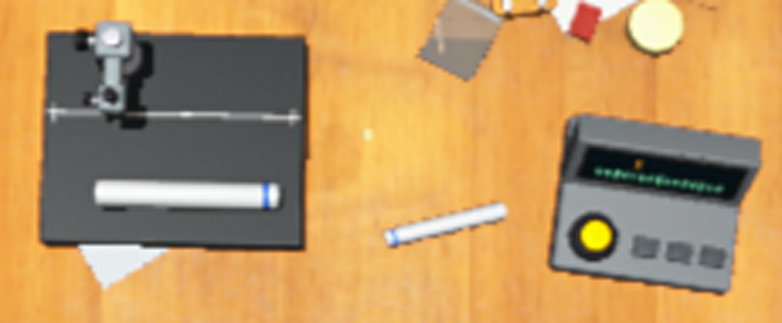

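The crop shows the same layout more clearly: the line is slightly tilted, the pin's blue ring is at its right (-y) end, and the probe tip is at the left of the line. I'll move over the table for a closer wrist view.

>>> {"name": "send_rows", "arguments": {
  "targets": "-60 -42 5 -3 0;-120 -84 10 -6 60;-180 -126 15 -9 120;-240 -168 20 -12 135;-300 -210 25 -15 135;-360 -252 30 -18 135;-420 -294 35 -21 135;-460 -322 38 -23 135;-490 -342 40 -23 135;-502 -349 40 -23 135;-502 -349 40 -23 135;-502 -349 40 -23 135;-502 -349 40 -23 135"
}}

```text
time: 1.72
ee_pos: [0.5402, 0.0117, 0.1915]
tcp_rot: [180.0, 0.0, -177.6]
wrist_force: [0.4, 0.5, 0.7]
opening: 0.0403
grasp_force: 0.0
```

Run:
```python
from h import *
o=bot.get_obs();im=camera('wrist');cv2.imwrite('pics/w1.png',im)
import json;json.dump({k:np.asarray(o[k]).tolist() for k in('ee_pos','tcp_rot','q','time','opening')},open('w1.json','w'))
print(open('w1.json').read())
```

```text
{"ee_pos": [0.5401898524749225, 0.01174124484547304, 0.19147793042319675], "tcp_rot": [179.99230437618766, 0.004507726559394522, -177.60306959304333], "q": [1.2410445449983039, 2.9839332929593727, 3.5526251493874126, 90.56434028823202, 0.007784990611731796, -1.155885869051855], "time": 1.725, "opening": 0.04032536263845662}
```

View pics/w1.png

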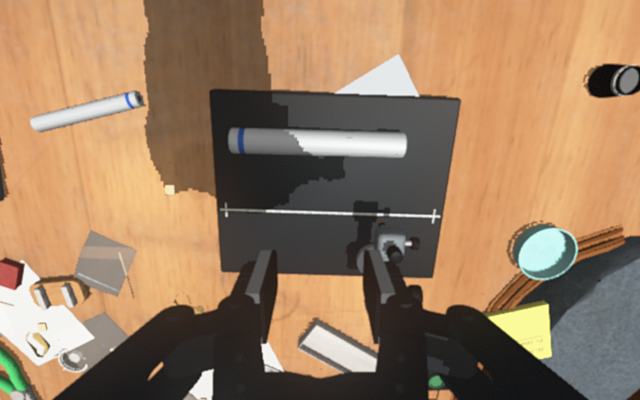

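The wrist view has the robot's side at the top and world +y to the right. The table spans (210,90)–(460,275), with the line's ticks at (226,210) and (435,216). The pin runs from (228,140) to (407,144), with its blue ring at the left. The probe is at about (390,245), and the small pin is off to the left.

```bash
cat > meas.py <<'E'
from h import *
import json
def edges(g,c,r0,r1):
    s=cv2.GaussianBlur(g,(1,3),0)[r0:r1,c].astype(float);d=np.diff(s);a,b=int(d.argmax()),int(d.argmin())
    def sub(i,d):
        if 0<i<len(d)-1:
            q=d[i-1]-2*d[i]+d[i+1];return i+.5*(d[i-1]-d[i+1])/q if q else i
        return i
    return r0+sub(a,d)+.5, r0+sub(b,d)+.5
def pin_axis(im,M,cols,r0,r1):
    g=im[:,:,2];P=[]
    for c in cols:
        a,b=edges(g,c,r0,r1)
        if b-a<15: continue
        K,T=M
        v=[np.linalg.solve(K,[c,x,1.]) for x in(a,b)];v=[x/np.linalg.norm(x) for x in v];m=sum(v)
        u=K@m;P.append(ray(M,u[:2]/u[2],.039))
    P=np.array(P);f=np.polyfit(P[:,1],P[:,0],1)
    res=P[:,0]-np.polyval(f,P[:,1]);k=abs(res)<.0015;return np.polyfit(P[k,1],P[k,0],1),k.sum(),res[k].std()
def line_fit(im,M,cols,r0,r1):
    g=im.min(2);P=[]
    for c in cols:
        s=g[r0:r1,c].astype(float);s=s-np.median(s)
        if s.max()<40: continue
        s[s<.4*s.max()]=0;P.append(ray(M,(c,r0+(s*np.arange(len(s))).sum()/s.sum()),.028))
    P=np.array(P);f=np.polyfit(P[:,1],P[:,0],1);res=P[:,0]-np.polyval(f,P[:,1]);k=abs(res)<.0012
    return np.polyfit(P[k,1],P[k,0],1),k.sum(),res[k].std()
E
python3 - <<'E'
from meas import *
o=json.load(open('w1.json'));im=cv2.imread('pics/w1.png');M=model('wrist',o)
f=line_fit(im,M,[*range(232,350),*range(415,430)],203,223);p=pin_axis(im,M,range(250,400),115,172)
print('line',f,'deg',-np.degrees(np.arctan(f[0][0])));print('pin',p,-np.degrees(np.arctan(p[0][0])))
L=ray(M,(226,210),.028);Rr=ray(M,(435,216),.028);print(L,Rr,(L+Rr)/2,'pin ends',ray(M,(229,140),.039),ray(M,(406,145),.039))
for uv in [(210,90),(460,98),(434,277),(221,271)]:print(ray(M,uv,.028).round(4))
# check against top camera
Mt=model('top');print('top proj',proj(Mt,L),proj(Mt,Rr),proj(Mt,[np.polyval(p[0],.0),0,.039]))
E
```

```text
line (array([-0.00795007,  0.57507489]), np.int64(133), np.float64(0.00014346594479866396)) deg 0.4554957131849734
pin (array([-0.0118593 ,  0.50617107]), np.int64(138), np.float64(0.00030120327624925464)) 0.6794557205901796
[ 0.5764262  -0.07779868  0.028     ] [0.57418578 0.12401639 0.028     ] [0.57530599 0.02310886 0.028     ] pin ends [ 0.50720931 -0.06926493  0.039     ] [0.50508393 0.08467341 0.039     ]
[ 0.4667 -0.0866  0.028 ]
[0.4642 0.1293 0.028 ]
[0.6413 0.133  0.028 ]
[ 0.6434 -0.0859  0.028 ]
top proj [326.55165987 178.5855751 ] [255.73274611 177.38886206] [298.18192963 201.81484308]
```

>>> {"name": "send_rows", "arguments": {
  "targets": "35 -3 10 1 207;66 -6 40 1.9 207;66 -6 80 1.9 207;66 -6 110 1.9 207;66 -6 130 1.9 207;66 -6 145 1.9 207;66 -6 153 1.9 207;66 -6 153 1.9 207;66 -6 153 1.9 207"
}}

```text
time: 2.9
ee_pos: [0.4754, 0.0022, 0.039]
tcp_rot: [-180.0, 0.1, -179.6]
wrist_force: [0.6, 0.2, 0.3]
opening: 0.0162
grasp_force: 0.0
```

Run:
```python
from h import *
import json
o=bot.get_obs();im=camera('wrist');cv2.imwrite('pics/w2.png',im)
json.dump({k:np.asarray(o[k]).tolist() for k in('ee_pos','tcp_rot','time','opening','wrist_force')},open('w2.json','w'))
print(open('w2.json').read())
```

```text
{"ee_pos": [0.4753981321452247, 0.00221149287032272, 0.039049270267804644], "tcp_rot": [-179.99974919783608, 0.06418090845721335, -179.56634553533019], "time": 2.9, "opening": 0.016152489929662815, "wrist_force": [0.6127378045186048, 0.15705935154970352, 0.30784894370943106]}
```

View pics/w2.png

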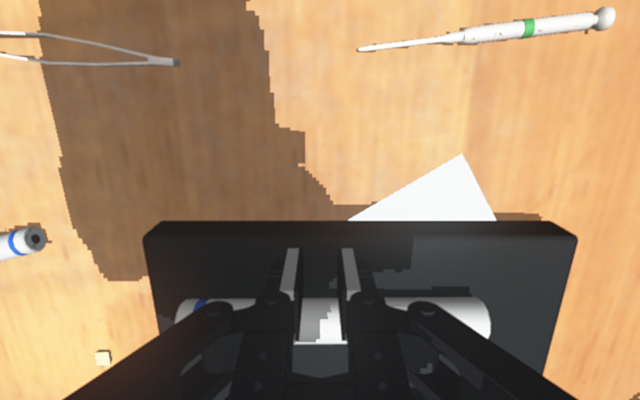

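Both fingertips are behind the pin, which shows at columns 177–490, row ~320. They are clear of it at rows 250–300. The hand hides the line from here, so I'll push to about 13 mm short of it and then look from above.

>>> {"name": "send_rows", "arguments": {
  "targets": "-5 0 0 0 207;-8 0 0 0 207;-11 0 0 0 207;-14 0 0 0 207;-17 0 0 0 207;-20 0 0 0 207;-23 0 0 0 207;-26 0 0 0 207;-29 0 0 0 207;-32 0 0 0 207;-35 0 0 0 207;-38 0 0 0 207;-41 0 0 0 207;-44 0 0 0 207;-47 0 0 0 207;-50 0 0 0 207;-53 0 0 0 207;-55.5 0 0 0 207;-57.5 0 0 0 207;-59 0 0 0 207"
}}

```text
time: 5.45
ee_pos: [0.534, 0.0026, 0.0383]
tcp_rot: [-180.0, -0.0, -179.6]
wrist_force: [-0.4, 0.4, 0.2]
opening: 0.0162
grasp_force: 0.2
```

>>> {"name": "send_rows", "arguments": {
  "targets": "-1.2 0 0 0 207;-2.4 0 0 0 207;-3.4 0 0 0 207;-4.2 0 0 0 207;-4.7 0 0 0 207;-5 0 0 0 207;-5 0 0 0 207;-5 0 0 0 207"
}}

```text
time: 6.45
ee_pos: [0.5389, 0.0026, 0.0383]
tcp_rot: [-180.0, 0.0, -179.6]
wrist_force: [-0.1, 0.5, 0.0]
opening: 0.0159
grasp_force: 0.0
```

>>> {"name": "send_rows", "arguments": {
  "targets": "10 0 -5 0 207;20 0 -40 0 207;20 0 -90 0 207;0 0 -130 0 207;0 0 -140 0 207;0 0 -140 0 207;0 0 -140 0 207;0 0 -140 0 207"
}}

```text
time: 7.45
ee_pos: [0.5382, 0.0026, 0.1771]
tcp_rot: [180.0, -0.1, -179.6]
wrist_force: [-0.2, -0.3, -0.1]
opening: 0.0165
grasp_force: 0.0
```

Run:
```python
from h import *
import json
o=bot.get_obs();im=camera('wrist');cv2.imwrite('pics/w3.png',im)
json.dump({k:np.asarray(o[k]).tolist() for k in('ee_pos','tcp_rot','time','opening','wrist_force')},open('w3.json','w'))
print(open('w3.json').read())
```

```text
{"ee_pos": [0.5381502651503024, 0.002625285733840678, 0.17705465681321192], "tcp_rot": [179.99981871962447, -0.11341939333685747, -179.57407987361765], "time": 7.45, "opening": 0.016462605819771305, "wrist_force": [-0.1578027973094722, -0.2589009298533424, -0.13751617530552404]}
```

View pics/w3.png

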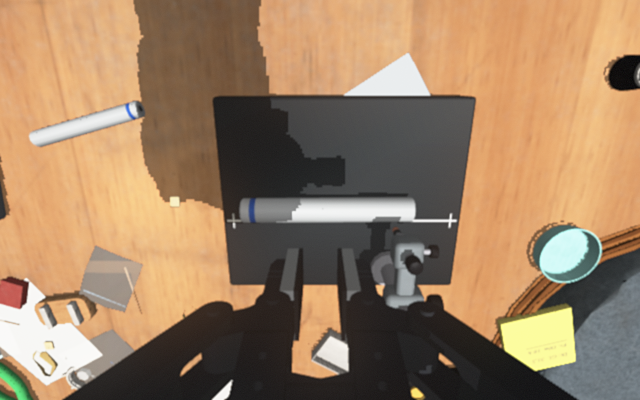

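The pin has rolled to row ~210 and is parallel to the line, whose ends show at (234,220) and (451,220). The probe is at about (400,240).

Run:
```python
from meas import *
o=json.load(open('w3.json'));im=cv2.imread('pics/w3.png');M=model('wrist',o)
f=line_fit(im,M,[*range(229,239),*range(419,448)],214,228);p=pin_axis(im,M,range(300,380),185,235);p2=pin_axis(im,M,range(260,370),185,235)
a=np.array([.575075-.00795*y for y in(-.06,.0077,.07)])
for n,q in(('line',f),('pin',p),('pin2',p2)):print(n,q,[round(np.polyval(q[0],y),5) for y in(-.06,.0077,.07)])
print('line1',a)
print('pin ends',ray(M,(240,210),.039),ray(M,(415,209),.039))
for c in(270,300,330,360,380):print(c,edges(im[:,:,2],c,185,235))
```

```text
line (array([-0.00863371,  0.5750868 ]), np.int64(32), np.float64(0.00029258916960073206)) [np.float64(0.5756), np.float64(0.57502), np.float64(0.57448)]
pin (array([-0.02022941,  0.56062468]), np.int64(75), np.float64(0.0003631665235630082)) [np.float64(0.56184), np.float64(0.56047), np.float64(0.55921)]
pin2 (array([-0.01332567,  0.5605686 ]), np.int64(98), np.float64(0.00012741527172712924)) [np.float64(0.56137), np.float64(0.56047), np.float64(0.55964)]
line1 [0.575552   0.57501378 0.5745185 ]
pin ends [ 0.56142874 -0.06841316  0.039     ] [0.55934154 0.08585373 0.039     ]
270 (np.float64(197.66666666666666), np.float64(222.11111111111111))
300 (np.float64(204.875), np.float64(221.78947368421052))
330 (np.float64(197.5), np.float64(221.6818181818182))
360 (np.float64(197.25), np.float64(221.3913043478261))
380 (np.float64(197.16666666666666), np.float64(216.34375))
```

>>> {"name": "send_rows", "arguments": {
  "targets": "18 0 30 0 207;18 0 80 0 207;16 0 120 0 207;15 0 138 0 207;15 0 140 0 207;15 0 140 0 207"
}}

```text
time: 8.25
ee_pos: [0.5247, 0.0025, 0.0397]
tcp_rot: [-180.0, 0.1, -179.6]
wrist_force: [0.3, -0.1, 0.2]
opening: 0.016
grasp_force: 0.0
```

>>> {"name": "send_rows", "arguments": {
  "targets": "-5 0 0 0 207;-10 0 0 0 207;-13 0 0 0 207;-15 0 0 0 207;-16.2 0 0 0 207;-17.4 0 0 0 207;-18.6 0 0 0 207;-19.8 0 0 0 207;-21 0 0 0 207;-22.2 0 0 0 207;-23.4 0 0 0 207;-24.6 0 0 0 207;-25.8 0 0 0 207;-26.8 0 0 0 207;-27.6 0 0 0 207;-28.2 0 0 0 207;-28.6 0 0 0 207;-28.9 0 0 0 207;-28.9 0 0 0 207;-28.9 0 0 0 207"
}}

```text
time: 10.75
ee_pos: [0.5529, 0.0027, 0.0383]
tcp_rot: [-180.0, 0.0, -179.6]
wrist_force: [-0.4, 0.3, -0.2]
opening: 0.0163
grasp_force: 0.4
```

>>> {"name": "send_rows", "arguments": {
  "targets": "1 0 0 0 207;3 0 0 0 207;8 0 0 0 207;16 0 -10 0 207;25 0 -50 0 207;25 0 -110 0 207;20 0 -140 0 207;15 0 -140 0 207;15 0 -140 0 207;15 0 -140 0 207"
}}

```text
time: 12.0
ee_pos: [0.537, 0.0026, 0.177]
tcp_rot: [180.0, -0.1, -179.6]
wrist_force: [0.4, -0.9, -0.4]
opening: 0.0161
grasp_force: 0.0
```

Run:
```python
from meas import *
o=bot.get_obs();im=camera('wrist');cv2.imwrite('pics/w4.png',im);M=model('wrist',o)
print(o['time'],o['ee_pos'])
ln=lambda y:.57508-.0080*y
uv=proj(M,[ln(.0),0,.039]);r=int(uv[1]);print('line at axis height px',uv,proj(M,[ln(.1),.1,.028]))
for lo,hi in((250,370),(310,370)):
    p=pin_axis(im,M,range(lo,hi),r-24,r+24);print('pin-line mm',[round(1e3*(np.polyval(p[0],y)-ln(y)),2) for y in(-.06,.008,.06)],p[1:])
cv2.imwrite('pics/w4c.png',cv2.resize(im[150:290,200:480],None,fx=2.8,fy=2.8))
```

```text
12.0 [0.53703882 0.00263112 0.17696406]
line at axis height px [317.47845609 226.09187704] [425.43925508 221.39285486]
pin-line mm [np.float64(0.09), np.float64(-0.54), np.float64(-1.03)] (np.int64(78), np.float64(0.0004622706490663833))
pin-line mm [np.float64(0.45), np.float64(-0.47), np.float64(-1.17)] (np.int64(60), np.float64(6.278897629309983e-05))
```

View pics/w4c.png

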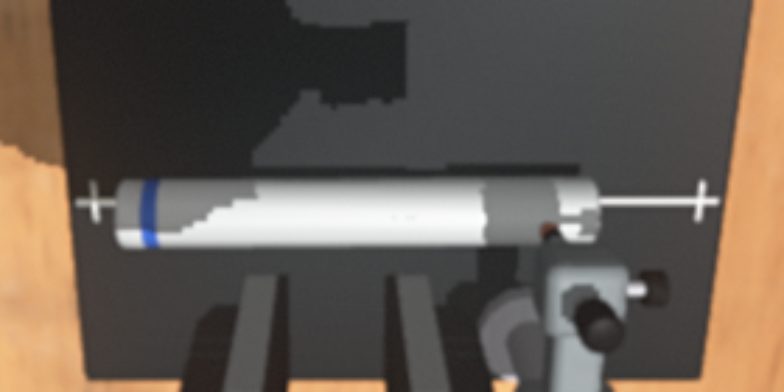

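The crop shows the pin lying along the line, with the red probe ball resting on it at crop pixel (548,230). It measures 0.5 mm short of the line at mid-axis and about 1 mm short at the probe, which is good enough. Next is the key.

>>> {"name": "send_rows", "arguments": {
  "targets": "9 -50 -10 0 255;9 -100 -10 0 255;9 -150 -10 0 255;9 -200 -10 0 255;9 -250 -10 0 255;9 -300 -5 0 255;9 -322 0 0 255;9 -322 0 0 255;9 -322 0 0 255;9 -322 0 0 255"
}}

```text
time: 13.3
ee_pos: [0.5315, -0.3182, 0.1787]
tcp_rot: [-180.0, 0.0, -179.5]
wrist_force: [0.2, 0.5, -1.1]
opening: 0.0002
grasp_force: 0.0
```

Run:
```python
from meas import *
o=bot.get_obs();im=camera('wrist');cv2.imwrite('pics/w5.png',im);M=model('wrist',o)
print(o['time'],o['ee_pos'],o['tcp_rot'],o['wrist_force'])
hsv=cv2.cvtColor(im,cv2.COLOR_BGR2HSV);y=cv2.inRange(hsv,(22,150,100),(35,255,255))
n,l,s,c=cv2.connectedComponentsWithStats(y)
for i in range(1,n):
    if s[i,4]>80:print(s[i],c[i],ray(M,c[i],.046).round(4))
```

```text
13.3 [ 0.53152821 -0.31823976  0.17873167] [-1.79996087e+02  2.46155632e-02 -1.79491917e+02] [ 0.15902646  0.52199655 -1.07235977]
[295 112  29  29 337] [305.05341246 124.50148368] [ 0.48   -0.3313  0.046 ]
```

View pics/w5.png

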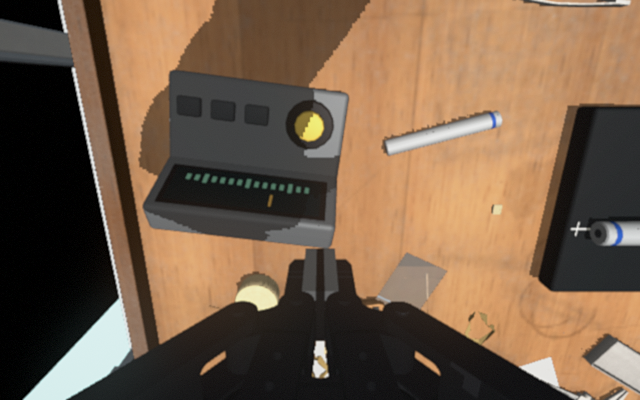

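The wrist view shows the yellow key as a disc centred at about (309.5,126.5), half of it in shadow, in its black housing. The screen is below it in the image, and the pin is still on its line at the right.

Run:
```python
from meas import *
o=bot.get_obs();im=cv2.imread('pics/w5.png');M=model('wrist',o)
hsv=cv2.cvtColor(im,cv2.COLOR_BGR2HSV);y=cv2.inRange(hsv,(18,100,50),(38,255,255));y[:, :285]=0;y[:, 335:]=0;y[:100]=0;y[155:]=0
c,r=cv2.minEnclosingCircle(cv2.findNonZero(y));print(c,r,(y>0).sum())
p=ray(M,c,.046);d=p-o['ee_pos'];Rm=R.from_euler('xyz',o['tcp_rot'],degrees=True).as_matrix();print(p,(Rm.T@d*1e3).round(1))
```

```text
(308.80767822265625, 125.73076629638672) 15.834400177001953 756
[ 0.48099785 -0.3284877   0.046     ] [ 50.7  -9.7 132.7]
```

>>> {"name": "send_rows", "arguments": {
  "targets": "25 -5 20 0 255;50.5 -9 60 0 255;50.5 -9 100 0 255;50.5 -9 120 0 255;50.5 -9 127 0 255;50.5 -9 130 0 255;50.5 -9 132 0 255;50.5 -9 133.5 0 255;50.5 -9 135 0 255;50.5 -9 136.5 0 255;50.5 -9 137.5 0 255;50.5 -9 138 0 255;50.5 -9 138 0 255;50.5 -9 138 0 255"
}}

```text
time: 15.1
ee_pos: [0.4815, -0.3291, 0.0437]
tcp_rot: [-179.9, 0.2, -179.6]
wrist_force: [-6.1, 6.4, 24.5]
opening: -0.0002
grasp_force: 12.0
```

Run:
```python
from meas import *
o=bot.get_obs();print(o['time'],o['ee_pos'],o['tcp_rot'],o['wrist_force'],o['torque'])
w=camera('wrist');s=camera('scene');cv2.imwrite('pics/w6.png',w);cv2.imwrite('pics/s6.png',s)
a=cv2.resize(w,(640,400))[90:390,120:520];b=cv2.resize(s[190:290,340:473],(400,300),interpolation=cv2.INTER_CUBIC)
t=cv2.imread('pics/scene0.png')[190:290,340:473];t=cv2.resize(t,(400,300),interpolation=cv2.INTER_CUBIC)
cv2.imwrite('pics/c6.png',np.vstack([np.hstack([a,b]),np.hstack([t,t*0])]))
```

```text
15.1 [ 0.48150233 -0.32905979  0.04366084] [-1.79913277e+02  1.67763554e-01 -1.79567874e+02] [-6.0947896   6.36130689 24.48305333] [1.4475199  1.27632602 0.02391198]
```

View pics/c6.png

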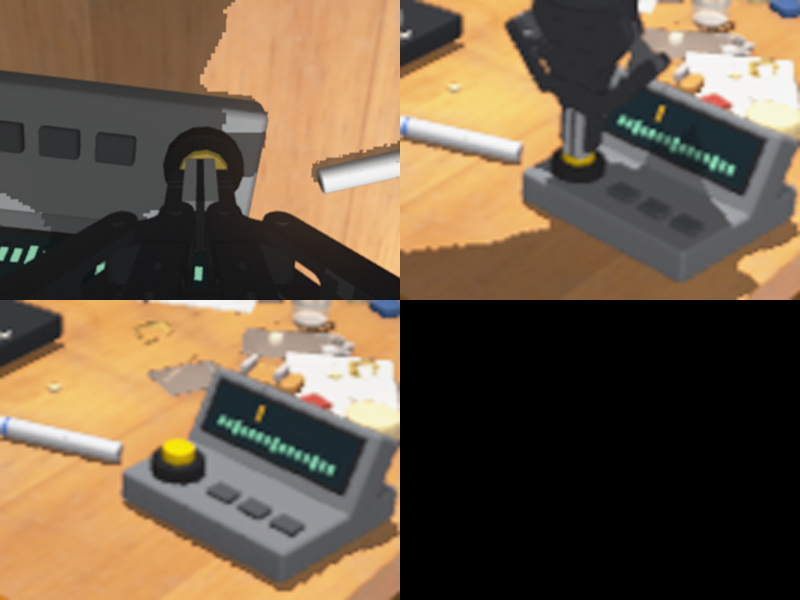

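The picture shows the shut fingertips on the key, with a yellow crescent left on the robot's side, so I'm 2–3 mm too far forward. I'll lift, recentre, and press again in steps while watching force against height.

>>> {"name": "send_rows", "arguments": {
  "targets": "0 0 -6 0 255;0 0 -12 0 255;2.5 0 -12 0 255;2.5 0 -12 0 255;2.5 0 -8 0 255;2.5 0 -6 0 255;2.5 0 -6 0 255;2.5 0 -6 0 255"
}}

```text
time: 16.2
ee_pos: [0.4782, -0.3289, 0.0464]
tcp_rot: [-180.0, -0.0, -179.6]
wrist_force: [-1.4, -0.2, 2.3]
opening: -0.0
grasp_force: 1.3
```

>>> {"name": "send_rows", "arguments": {
  "targets": "0 0 1 0 255;0 0 2 0 255;0 0 2 0 255;0 0 2 0 255"
}}

```text
time: 16.7
ee_pos: [0.4782, -0.3289, 0.0444]
tcp_rot: [-180.0, -0.0, -179.6]
wrist_force: [-2.0, -1.6, 4.3]
opening: 0.0002
grasp_force: 1.8
```

>>> {"name": "send_rows", "arguments": {
  "targets": "0 0 1 0 255;0 0 2 0 255;0 0 2 0 255;0 0 2 0 255"
}}

```text
time: 17.2
ee_pos: [0.4783, -0.329, 0.0438]
tcp_rot: [-180.0, 0.0, -179.6]
wrist_force: [-6.4, 1.8, 16.1]
opening: -0.0001
grasp_force: 7.5
```

Force was 2.3 N at 46.4 mm, 4.3 N at 44.4 mm, then a hard stop at 43.8 mm with 16 N. The key is fully down, and both presses stopped at the same height. Now I'll release it and check the pin once more.

>>> {"name": "send_rows", "arguments": {
  "targets": "0 0 -5 0 255;0 0 -15 0 255;0 0 -60 0 255;0 0 -110 0 255;-25 60 -135 0 255;-40 120 -135 0 255;-55 180 -135 0 255;-55 240 -135 0 255;-55 300 -135 0 255;-55 331 -135 0 255;-55 331 -135 0 255;-55 331 -135 0 255;-55 331 -135 0 255"
}}

```text
time: 18.82
ee_pos: [0.5309, 0.0017, 0.1772]
tcp_rot: [180.0, -0.0, -179.6]
wrist_force: [1.0, 0.3, 0.8]
opening: -0.0001
grasp_force: 0.0
```

Run:
```python
from meas import *
o=bot.get_obs();im=camera('wrist');cv2.imwrite('pics/w7.png',im);M=model('wrist',o)
print(o['time'],o['ee_pos'],o['wrist_force'])
ln=lambda y:.57508-.0080*y
r=int(proj(M,[ln(.0),0,.039])[1])
p=pin_axis(im,M,range(310,370),r-24,r+24);print('pin-line mm',[round(1e3*(np.polyval(p[0],y)-ln(y)),2) for y in(-.06,.008,.06)],p[1:])
s=camera('scene');cv2.imwrite('pics/s7.png',s);a=cv2.imread('pics/scene0.png')
d=(cv2.absdiff(a,s).max(2)>40).astype(np.uint8);d=cv2.morphologyEx(d,cv2.MORPH_OPEN,np.ones((3,3)))
n,l,st,c=cv2.connectedComponentsWithStats(d);print([x.tolist() for x in st[1:] if x[4]>15])
cv2.imwrite('pics/f7.png',np.hstack([cv2.resize(s[130:280,170:480],(800,387))]))
```

```text
18.825 [0.53087452 0.00168381 0.17723347] [0.98121603 0.26604451 0.75958922]
pin-line mm [np.float64(0.64), np.float64(-0.4), np.float64(-1.2)] (np.int64(60), np.float64(0.00011929849543312452))
[[40, 0, 67, 17, 897], [112, 0, 75, 12, 507], [274, 0, 57, 80, 2882], [0, 9, 21, 10, 133], [104, 14, 6, 4, 20], [73, 18, 21, 4, 63], [0, 20, 57, 7, 257], [60, 24, 5, 4, 20], [53, 24, 35, 92, 1344], [57, 29, 10, 8, 72], [48, 38, 18, 11, 169], [0, 52, 94, 175, 2756], [293, 86, 26, 8, 90], [286, 106, 40, 40, 776], [296, 179, 44, 20, 316], [88, 181, 78, 95, 4606], [278, 186, 46, 23, 404], [287, 215, 72, 33, 1105], [0, 216, 69, 74, 3532], [249, 234, 58, 28, 859], [69, 263, 5, 9, 32], [157, 269, 18, 11, 138], [112, 273, 117, 80, 2109], [50, 275, 24, 18, 295], [21, 295, 87, 61, 2715]]
```

View pics/f7.png

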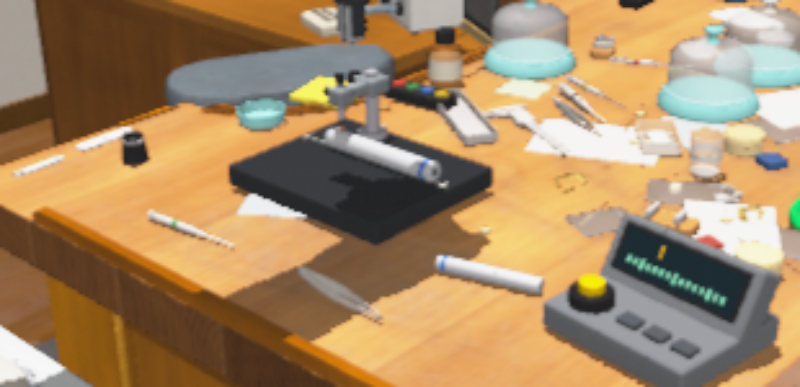

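The picture shows the pin on the line at about (385,155) with the probe on it. The key is up again at (592,288), and the other things are where they were. Handing in.

```bash
python3 -c "
from workcell import ticket
print(ticket.job_done())"
```

```text
the job is handed in; nothing more can be done
None
```

The pin lies along the engraved line (0.4 mm short at mid-pin, about 1 mm at the probe) with the probe tip on it, the zero key was then pressed fully down twice (repeated to recentre the fingertip) and is up again, and the job was handed in at about 19 s.

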